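# Raise the curing booth sash and draw out a tray

## Robot

A 6-joint arm with a two-finger parallel gripper is mounted at the origin on a cart in front of the work surface, level with it; the furniture and walls round the work are solid. World frame = base frame: x ahead of the robot, y to its left, z up, the work surface at z = 0. Lengths are in mm, angles in rad, forces in N, time in s.
With the tool pointing down it reaches from about 275 to 750 mm from the base axis. Payload 10.2 kg.
Tool frame: the origin (TCP) lies midway between the tips of the shut fingers; the grasp point (between the pads) lies behind it (ctrl.grasp_offset is the z of the grasp point in the tool frame, in mm); z points along the fingers, y is the line along which they close (so a half turn about z gives the same grasp; the last joint's range is limited). The gripper opens to 85 mm and grips with 20 to 120 N. Pads are 22 mm wide; open, the fingers measure 114 mm over their backs; the gripper's body (76 mm by 85 mm) begins 54 mm behind the grasp point. The pads swing forward as they close: fully open they stand 13 mm farther back than shut.
Start: joints at [-1.349, 0.313, 1.498, -0, 1.331, -0.223], TCP at [225.884, -473.928, 231.294] pointing down, gripper open.
Joint ranges: [-2.94, 2.94], [-0.97, 2.17], [0.19, 2.56], [-1.23, 4.37], [0.02, 3.11], [-2.88, 2.88]. Speed limits (rad/s): [2.39, 2.39, 3.01, 3.14, 3.14, 3.14].

## Interface

Orientations are given as a rotation vector (axis times angle).
In Python, from rig import ctrl gives the robot as it stands. The module is installed in compiled form; this text tells all that it offers.
- The arm moves only by the shell command python3 -m crank 'ROWS' [FORCE]. ROWS is JSON, a list of rows, each a list of 7 numbers: the turn, a rotation vector about the tool's x, y, z normalised to -1 to 1, where 1 is pi/2 rad, then the shift along the tool's x, y, z normalised to -1 to 1, where 1 is 600 mm, then the closure, from 0 (fully open) to 1 (shut). In form: [[wx, wy, wz, x, y, z, claw], ...]. A call has 1 to 20 rows; each row shifts and turns the commanded pose from where the row before left it, along the tool's axes as they then stand; what a row does not reach is not made up. A row lasts 1/10 s, in which the tool goes at most 50 mm and 8.59 degrees, less where a joint would pass 70% of its speed; a pose out of reach is approached as far as the arm can. A call with a number of a shift or a turn outside -1 to 1 is refused whole. A call with a gripper value outside its range is refused whole. The fingers move at their own pace and stop on an object; FORCE is the grip in N (left out, the last holds). Time passes only in rows, so rows that do not move let the fingers close. It gives the time, the measured TCP pose, the force, the opening and the grip force at its end, in the units of the state.
- ctrl.get_obs(): the state, without advancing time (a new reading comes with each control period).
- ctrl.snapshot(name): name is "side" or "top"; returns (picture, depth): 400x640x3 uint8, red, green, blue; 400x640 float32, mm along the optical axis (not along the pixel's ray), 0 where there is no reading.
- ctrl.camera_info(name): a dict with "K" (3x3 intrinsics, pixels), "dist_coeffs" ([k1, k2, p1, p2, k3] as OpenCV has them; the pictures are not rectified), "R" (3x3) and "t" (3): a world point X has camera coordinates R X + t. Camera axes: x right, y down, z forward; pixel columns grow to the right and rows downward; lengths in mm; the calibration is good to about 2 mm. A picture is of the moment at which its call begins. camera_info takes no time and is no camera call.
- ctrl.sign_off(): hands the job in; it is judged then, once.
The state is a dict: "clock": time; "joint_positions": joint angles; "qd": joint speeds; "joint_torque": joint torques, N m; "tool_pos": TCP position; "eef_rot": TCP orientation; "contact_force": force on the tool from outside, world axes, zero at the start; "ft_torque": the same for the moment, N m; "finger_gap": finger opening in mm; "grip_force": force on a finger pad.
Only numpy, scipy, OpenCV 4.12 (cv2) and the standard library are available. Lean on these libraries where they do the work, as an engineer would, in place of code of your own. Each camera call takes 0.05 s, during which the arm holds its last target. There are 200 camera calls.

## Task

Raise the clear sloping sash of the small curing booth until friction holds it up on its own, let go of it without letting it drop, then reach in under it and slide the tray that carries the wide two-pole breaker straight out onto the bench, completely clear of the booth. The print on the breakers is still wet, so move the tray without touching either breaker and keep the wide one standing on its tray; leave the sash up, and leave the slim breaker's tray and everything else where it is.

Things in the scene. Friction and masses are not known exactly. Their poses are not given: they have to be found in the camera images.
- booth: fixed booth, clear roof (z 118 mm) and sides, no floor. Origin on the bench; +x to its back (x 68 mm). Its front, the sash, leans back 30 degrees from its foot line at x = -66 mm. Inside y -130 to 130 mm. Two leaning sash guides at y +-143, 18 wide, 26 deep, 250 long (top at x 70, z 225 mm), not joined on top. A counterweight swings at the right side (y -157 to -183, x -45 to 80, z 50 to 145).
- sash (a joint): travel of the sash up its slope (30 degrees back from vertical), m; 0 shut, stop 0.175. Clear panel in an aluminium frame, 264 wide, 12 thick, 130 long, 0.40 to 0.50 kg. The counterweight helps more with travel: let go below 0.06 it falls shut, above 0.11 friction always holds it. Takes 7 to 8 N to push at the bottom, 3 N at 0.16; at 0.16 its lower edge is at booth x 12, z 144 mm.
- sash_handle (a point): middle of the sash's lift bar: dark round bar 12 mm thick, 120 mm long along the booth's y, 42 mm off the sash (gap behind it 30 mm or more), joined to the sash's top rail by a leg at each end. Shut, it is at booth x -41, z 130 mm; it moves with the sash (per m of travel: 0.5 in booth x, 0.87 in z). At 0.16 a hand tilted forward 15 degrees or more reaches a tray's rim.
- tray_a: loose sheet steel tray, 0.24 to 0.39 kg, 90 deep (x), 110 wide (y), floor 3 mm thick, rim 3 mm thick and 16 mm high all round. Origin: centre of its underside; its -x rim (inner face x = -42 mm) faces the front. It carries the wide breaker at its rear: about 43 mm of free floor between front rim and breaker. Stands in the booth, on the left or the right.
- breaker_wide: light grey two-pole circuit breaker with two orange toggles, 36 mm wide, 83 mm long, 71 mm tall, 0.21 kg, standing loose on tray_a. Origin at the centre of its underside; its own x (its length) lies along the tray's y.
- tray_b: second tray, the same as tray_a, beside it in the booth (14 mm gap or so); it carries the slim breaker. To be left alone.
- breaker_slim: one-pole circuit breaker, 18 mm wide, 83 mm long, 71 mm tall, standing on tray_b the same way. To be left alone.
- tape: bystander: roll of clear tape, 72 mm across, 18 mm high, at the left front of the bench; origin under its centre
- other_breaker_1: bystander: two-pole breaker 83x37x71 mm standing on the bench left of the booth
- other_breaker_2: bystander: two-pole breaker 83x37x71 mm standing on the bench right of the booth
- jar: bystander: glass jar 64 mm across, 70 mm tall, right of the booth
- oil: bystander: white oil bottle with red nozzle, 38 mm across, 122 mm tall, right of the booth

How it is judged:
By the outcome, as a careful person would: the job done as asked, in the order asked, and still so for the second after the job is handed in, with the robot touching nothing.
It also fails if it takes over 64 s, if anything falls off the work surface, if the arm or the gripper's body presses on something with over 40 N, if the wrist force passes 120 N, or if a joint passes its speed limit or range.

## Working session

There is one attempt and no reset: what is moved stays moved. The work goes in short steps, Python scripts to look and compute and a shell command to move; the robot and the scene stay as the last step left them, time stands still between calls to the robot, and variables do not carry over. Pictures are saved under pics/ and viewed, at most 12 in all, crops included, and the job is handed in when it is done.

```bash
mkdir -p pics; python3 - <<'E'
from rig import ctrl
import cv2,numpy as np
for n in("top","side"):
    p,d=ctrl.snapshot(n); cv2.imwrite(f"pics/{n}0.png",p[:,:,::-1]); np.save(f"{n}0.npy",d)
    c=ctrl.camera_info(n); R=np.array(c["R"]);print(n,c["K"],c["dist_coeffs"],R.round(4).tolist(),c["t"],"pos",-R.T@np.array(c["t"]))
print(ctrl.get_obs(),ctrl.grasp_offset)
E
```

```text
top [[507.4249358    0.         325.32717594]
 [  0.         507.4249358  196.23541418]
 [  0.           0.           1.        ]] [-0.0248063  0.         0.         0.         0.       ] [[0.0032, -0.9999, 0.013], [-0.9864, -0.0053, -0.1641], [0.1641, -0.0123, -0.9864]] [  27.66906356  538.95635554 1217.84544681] pos [ 331.659353     45.45308608 1289.31111572]
side [[386.52517748   0.         318.65810725]
 [  0.         386.52517748 198.91708003]
 [  0.           0.           1.        ]] [-0.09140538  0.          0.          0.          0.        ] [[-0.9993, 0.0352, -0.0125], [0.0369, 0.8771, -0.4789], [-0.0059, -0.479, -0.8778]] [ 549.13809896  -11.95385973 1088.20296841] pos [555.62368523 512.41108304 956.34640656]
{'clock': 0.1, 'joint_positions': array([-1.34935321e+00,  3.13363575e-01,  1.49834978e+00, -1.63224301e-05,
        1.33099608e+00, -2.23392621e-01]), 'qd': array([ 0.00055658,  0.00056149, -0.0031042 ,  0.00047868,  0.00127172,
        0.00063075]), 'joint_torque': array([ 1.94962631e-03, -4.12899613e+01, -2.60142785e+01, -1.50646292e-04,
        3.04750785e-03,  4.27396699e-06]), 'tool_pos': array([ 225.85033054, -473.68662315,  230.81215919]), 'eef_rot': array([-3.06311499e+00, -6.92759037e-01,  2.31839403e-05]), 'contact_force': array([-0.26181913, -0.89116737, -0.09522063]), 'ft_torque': array([-0.01873528,  0.0292824 ,  0.01057607]), 'grip_force': 0.0, 'finger_gap': 85.68417298784769} -18.700000000000003
```

View pics/top0.png

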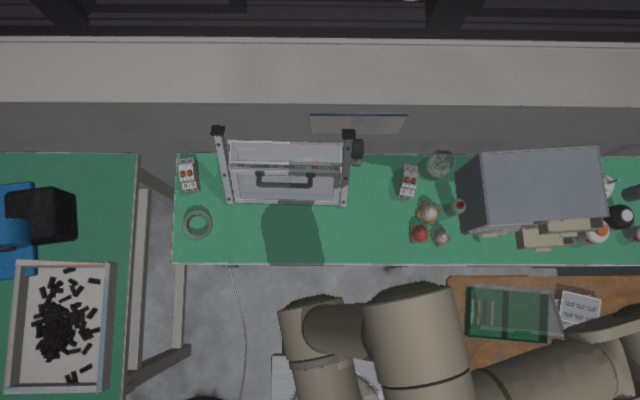

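View pics/side0.png

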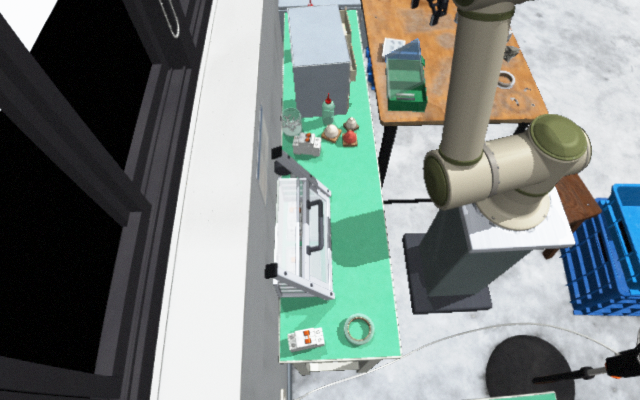

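The top view shows the booth at about (285,170), with its handle bar running from (258,184) to (312,184) and the guide tops at (218,130) and (348,133). The side view shows the handle at (316,225). Next I'll zoom in on both.

```bash
cat > h.py <<'E'
from rig import ctrl
import cv2,numpy as np
from scipy.spatial.transform import Rotation as Ro
def cam(n):
    c=ctrl.camera_info(n); return [np.array(c[k],float) for k in("K","dist_coeffs","R","t")]
def ray(n,uv):
    K,D,R,t=cam(n); q=cv2.undistortPoints(np.array(uv,float).reshape(-1,1,2),K,D)[:,0]
    return -R.T@t,np.c_[q,np.ones(len(q))]@R
def onz(n,uv,z):
    o,d=ray(n,uv); return o+d*((z-o[2])/d[:,2])[:,None]
def proj(n,X):
    K,D,R,t=cam(n); return cv2.projectPoints(np.array(X,float).reshape(-1,1,3),cv2.Rodrigues(R)[0],t,K,D)[0][:,0]
def tri(u1,u2,a="top",b="side"):
    o1,d1=ray(a,u1);o2,d2=ray(b,u2);out=[]
    for p,q in zip(d1,d2):
        s=np.linalg.lstsq(np.c_[p,-q],o2-o1,rcond=None)[0];A=o1+s[0]*p;B=o2+s[1]*q;out.append([*(A+B)/2,np.linalg.norm(A-B)])
    return np.array(out)
E
python3 - <<'E'
import cv2,numpy as np
a=cv2.imread("pics/top0.png")[115:215,205:375]; b=cv2.imread("pics/side0.png")[140:310,255:345]
a=cv2.resize(a,None,fx=3.5,fy=3.5,interpolation=2);b=cv2.resize(b,None,fx=3.5,fy=3.5,interpolation=2)
print(a.shape,b.shape)
cv2.imwrite("pics/ta.png",a);cv2.imwrite("pics/sb.png",b)
E
```

```text
(350, 595, 3) (595, 315, 3)
```

View pics/ta.png

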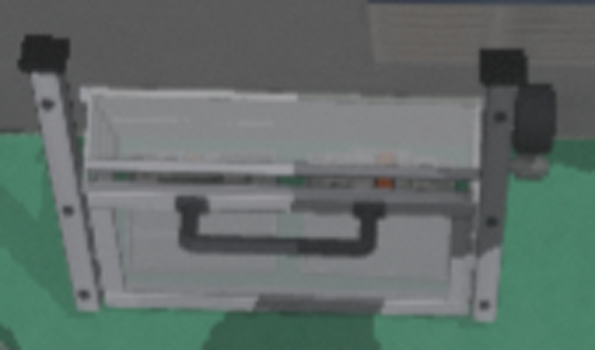

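View pics/sb.png

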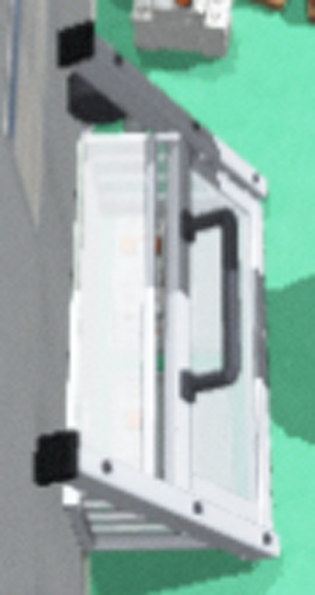

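```bash
python3 - <<'E'
from h import *
T=lambda l:[(205+x/3.5-.36,115+y/3.5-.36) for x,y in l]
S=lambda l:[(255+x/3.5-.36,140+y/3.5-.36) for x,y in l]
# bar mid left/right ends ; guide foot screws(L,R), guide mid screws, top screws
t=T([(187,244),(372,244),(84,295),(484,305),(68,210),(491,221),(47,104),(499,117)])
s=S([(231,385),(231,222),(267,540),(257,178),(198,508),(196,126),(107,467),(118,60)])
p=tri(t,s);print(p.round(1))
for i in(0,2,4,6):
    a,b=p[i,:3],p[i+1,:3];d=a-b;print("mid",((a+b)/2).round(1),"len",np.linalg.norm(d).round(1),"yaw",np.degrees(np.arctan2(-d[0],d[1])).round(2))
# toggles on z~75
print(onz("top",T([(385,183),(385,158)]),75).round(1),onz("side",S([(158,243),(128,243),(133,420)]),75).round(1))
d=np.load("top0.npy");
for u,v in T([(280,244),(84,295),(484,305)]):print(d[int(v)-1:int(v)+2,int(u)-1:int(u)+2].round(0).tolist())
E
```

```text
[[551.7 189.  121.2   3.5]
 [549.8  66.3 120.9   9.1]
 [530.4 271.4  38.6   2.7]
 [524.3 -13.5  39.9   3.1]
 [575.5 269.9 117.7   3. ]
 [569.5 -14.7 117.5   3.1]
 [625.3 268.9 204.5   2.9]
 [619.3 -15.7 203.1   2.2]]
mid [550.7 127.6 121.1] len 122.7 yaw -0.92
mid [527.4 129.   39.3] len 285.0 yaw -1.24
mid [572.5 127.6 117.6] len 284.7 yaw -1.2
mid [622.3 126.6 203.8] len 284.7 yaw -1.21
[[606.4  56.8  75. ]
 [624.3  56.9  75. ]] [[599.1  59.   75. ]
 [621.1  58.1  75. ]
 [618.  194.8  75. ]]
[[1175.0, 1171.0, 1182.0], [1175.0, 1169.0, 1172.0], [1169.0, 1177.0, 1172.0]]
[[1259.0, 1262.0, 1263.0], [1266.0, 1267.0, 1268.0], [1267.0, 1268.0, 1266.0]]
[[1261.0, 1267.0, 1266.0], [1261.0, 1267.0, 1265.0], [1267.0, 1267.0, 1270.0]]
```

```bash
cat >> h.py <<'E'
def go(X,z=None):
    """remaining shift in tool axes, units of 600mm"""
    o=ctrl.get_obs();R=Ro.from_rotvec(o["eef_rot"]).as_matrix();print("T",o["clock"],"tcp",o["tool_pos"].round(1),"F",o["contact_force"].round(1),"gap",round(o["finger_gap"],1),"q",o["joint_positions"].round(2));print("R",R.round(3).tolist());d=R.T@(np.array(X,float)-o["tool_pos"]);print("mm",d.round(1),"units",(d/600).round(4))
E
python3 - <<'E'
from h import *
T=lambda l:[(205+x/3.5-.36,115+y/3.5-.36) for x,y in l]
S=lambda l:[(255+x/3.5-.36,140+y/3.5-.36) for x,y in l]
for z in(130,):print(onz("top",T([(180,244),(279,244),(378,244)]),z).round(1).tolist(),onz("side",S([(231,303)]),z).round(1).tolist())
print("edge",onz("top",[(200,264),(290,264),(370,264)],0).round(0).tolist())
print("tape,brk2",onz("top",[(197,224)],9).round(0).tolist(),onz("top",[(409,182)],70).round(0).tolist())
E
python3 -m crank '[[0,0,-0.0879,0,0,-0.0167,0.69],[0,0,-0.0879,0,0,-0.0167,0.69],[0,0,-0.0879,0,0,-0.0167,0.69],[0,0,-0.0879,0,0,-0.0167,0.69],[0,0,-0.0879,0,0,-0.0167,0.69],[0,0,-0.0879,0,0,-0.0167,0.69],[0,0,-0.0879,0,0,-0.0167,0.69],[0,0,-0.0879,0,0,-0.0167,0.69]]' 40
python3 -c "
from h import *
go([548,127.6,311])"
```

```text
[[551.7, 192.0, 130.0], [552.1, 126.3, 130.0], [552.4, 60.6, 130.0]] [[548.0, 134.6, 130.0]]
edge [[372.0, 344.0, 0.0], [373.0, 118.0, 0.0], [373.0, -84.0, 0.0]]
tape,brk2 [[472.0, 354.0, 9.0]] [[571.0, -175.0, 70.0]]
clock: 0.9
tool_pos: [225.9, -473.8, 311.5]
eef_rot: [-2.238, -2.203, -0.001]
contact_force: [0.0, 1.2, 0.3]
finger_gap: 26.8
grip_force: 0.0
T 0.9 tcp [ 225.9 -473.8  311.5] F [0.  1.2 0.3] gap 26.8 q [-1.35  0.27  1.35  0.    1.52 -1.33]
R [[0.016, 1.0, -0.0], [1.0, -0.016, 0.001], [0.001, -0.0, -1.0]]
mm [606.4 312.6   0.9] units [1.0106 0.5211 0.0015]
```

```bash
python3 -m crank '[[0,0,0,0.0505,0.0262,0,0.69],[0,0,0,0.0505,0.0262,0,0.69],[0,0,0,0.0505,0.0262,0,0.69],[0,0,0,0.0505,0.0262,0,0.69],[0,0,0,0.0505,0.0262,0,0.69],[0,0,0,0.0505,0.0262,0,0.69],[0,0,0,0.0505,0.0262,0,0.69],[0,0,0,0.0505,0.0262,0,0.69],[0,0,0,0.0505,0.0262,0,0.69],[0,0,0,0.0505,0.0262,0,0.69],[0,0,0,0.0505,0.0262,0,0.69],[0,0,0,0.0505,0.0262,0,0.69],[0,0,0,0.0505,0.0262,0,0.69],[0,0,0,0.0505,0.0262,0,0.69],[0,0,0,0.0505,0.0262,0,0.69],[0,0,0,0.0505,0.0262,0,0.69],[0,0,0,0.0505,0.0262,0,0.69],[0,0,0,0.0505,0.0262,0,0.69],[0,0,0,0.0505,0.0262,0,0.69],[0,0,0,0.0505,0.0262,0,0.69]]'
python3 -m crank '[[0,0,0,0,0,0.04,0.69],[0,0,0,0,0,0.05,0.69],[0,0,0,0,0,0.05,0.69],[0,0,0,0,0,0.04,0.69],[0,0,0,0,0,0,0.69]]'
python3 - <<'E'
from h import *
go([550,127,117])
for n in("side",):
    p,d=ctrl.snapshot(n)
    c=p[130:300,240:400] ;cv2.imwrite("pics/s1.png",cv2.resize(c,None,fx=3.5,fy=3.5,interpolation=2)[:,:,::-1])
E
```

```text
clock: 2.9
tool_pos: [553.6, 126.6, 311.1]
eef_rot: [-2.245, -2.197, 0.001]
contact_force: [0.2, -0.2, 0.4]
finger_gap: 26.3
grip_force: 0.0
clock: 3.4
tool_pos: [551.7, 125.2, 200.2]
eef_rot: [-2.242, -2.194, 0.008]
contact_force: [1.3, -0.8, -0.1]
finger_gap: 26.6
grip_force: 0.0
T 3.4 tcp [551.7 125.2 200.2] F [ 1.3 -0.8 -0.1] gap 26.6 q [ 0.02  0.43  1.41 -0.    1.3   0.04]
R [[0.021, 1.0, -0.007], [1.0, -0.021, -0.0], [-0.0, -0.007, -1.0]]
mm [ 1.8 -1.1 83.2] units [ 0.0031 -0.0019  0.1386]
```

View pics/s1.png

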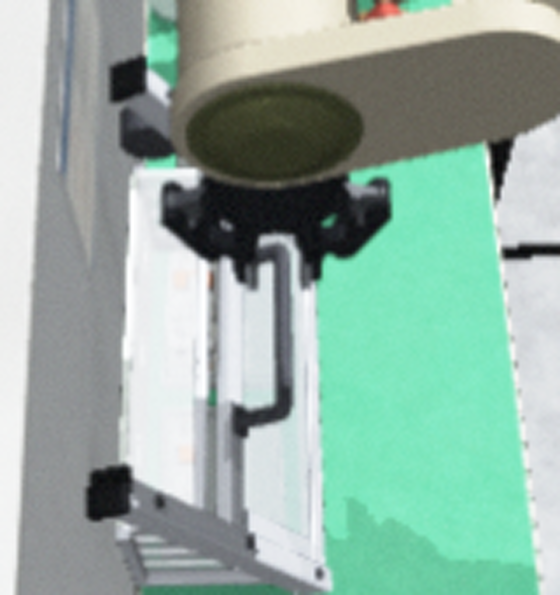

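The side view shows the two fingers at (250,270) and (305,270) straddling the bar at (283,330), lined up with its x position. I'll lower the hand.

```bash
python3 -m crank '[[0,0,0,0.0015,-0.001,0.03,0.69],[0,0,0,0.0015,-0.001,0.03,0.69],[0,0,0,0,0,0.03,0.69],[0,0,0,0,0,0.025,0.69],[0,0,0,0,0,0.022,0.69],[0,0,0,0,0,0,0.69]]'
python3 -m crank '[[0,0,0,0,0,0,0.95],[0,0,0,0,0,0,0.95],[0,0,0,0,0,0,1],[0,0,0,0,0,0,1],[0,0,0,0,0,0,1]]' 40
```

```text
clock: 4.05
tool_pos: [551.8, 127.0, 120.8]
eef_rot: [-2.245, -2.197, 0.001]
contact_force: [0.6, 0.4, 1.2]
finger_gap: 26.2
grip_force: 0.0
clock: 4.55
tool_pos: [550.0, 127.1, 122.1]
eef_rot: [-2.242, -2.196, 0.007]
contact_force: [-13.6, -0.7, 5.8]
finger_gap: 10.1
grip_force: 39.5
```

```bash
python3 -m crank '[[0,0,0,0,-0.003,0,1],[0,0,0,0,0.0063,-0.0108,1],[0,0,0,0,0.0083,-0.0144,1],[0,0,0,0,0.0083,-0.0144,1],[0,0,0,0,0.0083,-0.0144,1],[0,0,0,0,0.0083,-0.0144,1],[0,0,0,0,0.0083,-0.0144,1],[0,0,0,0,0,0,1]]'
```

```text
clock: 5.35
tool_pos: [579.3, 126.5, 173.0]
eef_rot: [2.245, 2.198, 0.0]
contact_force: [-6.4, -1.4, 1.9]
finger_gap: 10.4
grip_force: 40.7
```

```bash
python3 -m crank '[[0,0,0,0,0.0087,-0.015,1],[0,0,0,0,0.0087,-0.015,1],[0,0,0,0,0.0087,-0.015,1],[0,0,0,0,0.0087,-0.015,1],[0,0,0,0,0.0087,-0.015,1],[0,0,0,0,0.0087,-0.015,1],[0,0,0,0,0.0087,-0.015,1],[0,0,0,0,0.0087,-0.015,1],[0,0,0,0,0.0087,-0.015,1],[0,0,0,0,0.0087,-0.015,1],[0,0,0,0,0,0,1],[0,0,0,0,0,0,1]]'
python3 - <<'E'
from h import *
for n,(a,b,c,e),f in(("top",(90,270,180,400),2.6),("side",(120,310,230,400),3)):
    p,d=ctrl.snapshot(n); np.save(n+"2.npy",d);cv2.imwrite(f"pics/{n}2raw.png",p[:,:,::-1])
    cv2.imwrite(f"pics/{n}2.png",cv2.resize(p[a:b,c:e],None,fx=f,fy=f,interpolation=2)[:,:,::-1])
go([550,127,117])
E
```

```text
clock: 6.55
tool_pos: [631.3, 125.4, 263.2]
eef_rot: [2.244, 2.197, 0.003]
contact_force: [-6.2, 0.4, 4.1]
finger_gap: 10.2
grip_force: 40.9
T 6.65 tcp [631.2 125.5 263.1] F [-3.8 -1.1  3.9] gap 10.1 q [0.01 0.57 1.04 0.   1.53 0.04]
R [[0.021, 1.0, 0.002], [1.0, -0.021, 0.0], [0.0, 0.002, -1.0]]
mm [ -0.2 -81.6 145.9] units [-0.0003 -0.136   0.2432]
```

View pics/side2.png

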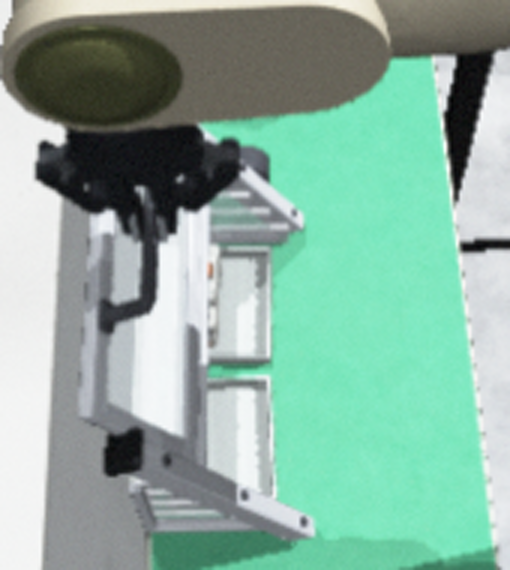

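The side view shows the sash up and both trays visible. The right-hand tray, with the orange-toggled breaker in it, has its front rim from (268,250) to (268,360) in the crop. Now I'll release the bar and retreat.

```bash
python3 -m crank '[[0,0,0,0,0,0,0.85],[0,0,0,0,0,0,0.69],[0,0,0,0,0,0,0.69],[0,0,0,0,0,0,0.69],[0,0,0,0,0,0,0.69]]'
python3 -m crank '[[0,0,0,0,0,-0.02,0.69],[0,0,0,0,0,-0.03,0.69],[0,0,0,0,0,-0.05,0.69],[0,0,0,0,-0.03,-0.05,0.69],[0,0,0,0,-0.07,0,0.69],[0,0,0,0,-0.08,0,0.69],[0,0,0,0,-0.08,0,0.69],[0,0,0,0,-0.08,0,0.69],[0,0,0,0,-0.07,0,0.69],[0,0,0,0,0,0,0.69]]'
python3 - <<'E'
from h import *
for n,(a,b,c,e),f in(("top",(110,270,190,390),3),("side",(130,310,240,380),3)):
    p,d=ctrl.snapshot(n); np.save(n+"3.npy",d)
    cv2.imwrite(f"pics/{n}3.png",cv2.resize(p[a:b,c:e],None,fx=f,fy=f,interpolation=2)[:,:,::-1])
a=cv2.imread("pics/top3.png");b=cv2.imread("pics/side3.png");q=np.zeros((540,800,3),np.uint8);k=cv2.resize(a,(400,320));q[:320,:400]=k;q[:540,400:800]=b[:,:400];cv2.imwrite("pics/c3.png",q)
go([550,127,117])
E
```

```text
clock: 7.15
tool_pos: [631.2, 125.3, 261.0]
eef_rot: [2.245, 2.197, 0.0]
contact_force: [-0.3, 0.5, 0.0]
finger_gap: 26.8
grip_force: 0.0
clock: 8.15
tool_pos: [381.7, 131.0, 352.9]
eef_rot: [2.242, 2.197, 0.004]
contact_force: [0.7, -0.2, 1.0]
finger_gap: 26.5
grip_force: 0.0
T 8.25 tcp [385.1 130.7 352.3] F [ 0.2 -0.2  0. ] gap 26.5 q [ 0.04 -0.02  1.58 -0.    1.58  0.06]
R [[0.021, 1.0, 0.003], [1.0, -0.021, 0.0], [0.0, 0.003, -1.0]]
mm [-2.000e-01  1.643e+02  2.358e+02] units [-3.000e-04  2.738e-01  3.929e-01]
```

View pics/c3.png

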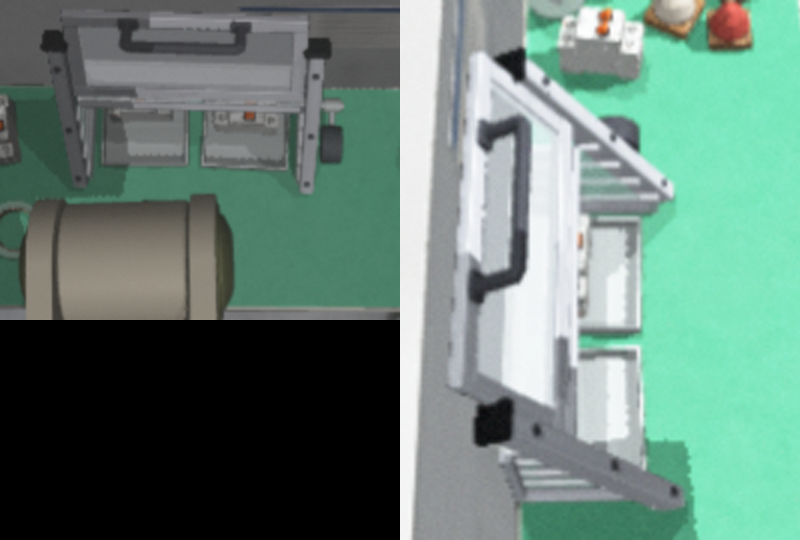

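The sash stays up at 0.16. In the top half of the composite, the right tray's front rim runs from (203,166) to (289,169), with the wide breaker's front at about row 128. In the side half, the rim is at column 640, rows 220 to 331.

```bash
python3 - <<'E'
from h import *
T=lambda l:[(190+x/2-.3,110+y/2-.3) for x,y in l]
S=lambda l:[(240+(x-400)/3-.3,130+y/3-.3) for x,y in l]
t=onz("top",T([(202,167),(290,169)]),16);s=onz("side",S([(641,331),(641,219)]),16)
print(t.round(1).tolist(),s.round(1).tolist())
print("inner rim top",onz("top",T([(206,162),(285,165)]),16).round(1).tolist())
print("breaker front top",onz("top",T([(207,127),(282,127)]),60).round(1).tolist(),"side",onz("side",S([(590,262)]),60).round(1).tolist())
print("left tray",onz("top",T([(102,165),(188,166)]),16).round(1).tolist())
d=np.load("top3.npy")
E
```

```text
[[550.9, 117.8, 16.0], [548.9, 5.8, 16.0]] [[550.0, 122.1, 16.0], [545.9, 11.3, 16.0]]
inner rim top [[557.4, 112.8, 16.0], [554.1, 12.1, 16.0]]
breaker front top [[593.6, 109.8, 60.0], [594.1, 17.0, 60.0]] side [[591.7, 74.7, 60.0]]
left tray [[552.8, 244.9, 16.0], [552.1, 135.6, 16.0]]
```

```bash
python3 -m crank '[[0,0,0.0909,0,0,0.01,0.35],[0,0,0.0909,0,0,0.01,0.35],[0,0,0.0909,0,0,0.01,0.35],[0,0,0.0909,0,0,0.01,0.35],[0,0,0.0909,0,0,0.01,0.35],[0,0,0.0909,0,0,0.01,0.35],[0,0,0.0909,0,0,0.01,0.35],[0,0,0.0909,0,0,0.01,0.35],[0,0,0.0909,0,0,0.01,0.35],[0,0,0.0909,0,0,0.01,0.35],[0,0,0.0909,0,0,0.01,0.35],[0,0.0694,0,0,0,0,0.35],[0,0.0694,0,0,0,0,0.35],[0,0.0694,0,0,0,0,0.35],[0,0.0694,0,0,0,0,0.35],[0,0,0,0,0,0,0.35]]'
python3 -c "
from h import *
go([509,63,143]);go([572,63,8])"
```

```text
clock: 9.85
tool_pos: [384.7, 130.7, 284.8]
eef_rot: [3.062, -0.032, 0.68]
contact_force: [0.1, -0.5, -0.2]
finger_gap: 55.8
grip_force: 0.0
T 9.85 tcp [384.7 130.7 284.8] F [ 0.1 -0.5 -0.2] gap 55.8 q [ 0.06 -0.23  1.99 -0.04  0.95  1.67]
R [[0.906, -0.021, 0.423], [-0.019, -1.0, -0.009], [0.423, 0.0, -0.906]]
mm [ 53.9  65.1 181.7] units [0.0898 0.1084 0.3028]
T 9.85 tcp [384.7 130.7 284.8] F [ 0.1 -0.5 -0.2] gap 55.8 q [ 0.06 -0.23  1.99 -0.04  0.95  1.67]
R [[0.906, -0.021, 0.423], [-0.019, -1.0, -0.009], [0.423, 0.0, -0.906]]
mm [ 53.9  63.7 330.6] units [0.0898 0.1062 0.5511]
```

```bash
python3 -m crank '[[0,0,0,0.015,0.0178,0.04,0.35],[0,0,0,0.015,0.0178,0.04,0.35],[0,0,0,0.015,0.0178,0.05,0.35],[0,0,0,0.015,0.0178,0.05,0.35],[0,0,0,0.015,0.0178,0.05,0.35],[0,0,0,0.015,0.0178,0.05,0.35],[0,0,0,0,0,0.02,0.35],[0,0,0,0,0,0,0.35]]'
python3 - <<'E'
from h import *
go([572,63,8])
a,d=ctrl.snapshot("top");b,d=ctrl.snapshot("side")
q=np.zeros((540,800,3),np.uint8);q[:480,:400]=cv2.resize(a[110:270,230:363],(400,480));q[:,400:]=cv2.resize(b[130:310,240:373],(400,540));cv2.imwrite("pics/c4.png",q[:,:,::-1])
E
```

```text
clock: 10.65
tool_pos: [509.0, 63.7, 142.9]
eef_rot: [3.065, -0.034, 0.671]
contact_force: [-0.5, -0.7, 0.4]
finger_gap: 55.8
grip_force: 0.0
T 10.65 tcp [509.   63.7 142.9] F [-0.5 -0.7  0.4] gap 55.8 q [-0.13  0.19  1.98  0.09  0.54  1.4 ]
R [[0.908, -0.022, 0.418], [-0.02, -1.0, -0.008], [0.418, -0.001, -0.908]]
mm [  0.9  -0.6 148.9] units [ 0.0014 -0.001   0.2481]
```

View pics/c4.png

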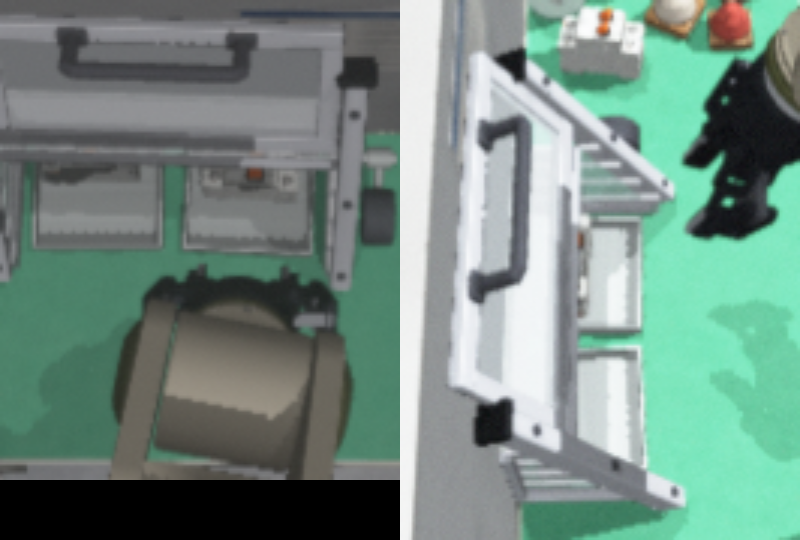

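The composite shows the open fingertips at (198,270) and (287,270), in front of the right tray whose rim is at row 250. I'll narrow the opening to clear the right guide, then go in along the tool axis.

```bash
python3 -m crank '[[0,0,0,0.0014,-0.0093,0.01,0.6],[0,0,0,0,0,0.03,0.6],[0,0,0,0,0,0.03,0.6],[0,0,0,0,0,0.03,0.6],[0,0,0,0,0,0.03,0.6],[0,0,0,0,0,0.025,0.6],[0,0,0,0,0,0.02,0.6],[0,0,0,0,0,0.02,0.6],[0,0,0,0,0,0.02,0.6],[0,0,0,0,0,0,0.6]]'
python3 -c "
from h import *
go([572,67,8])"
```

```text
clock: 11.75
tool_pos: [564.0, 68.4, 26.8]
eef_rot: [3.063, -0.032, 0.676]
contact_force: [-0.9, 0.5, 0.2]
finger_gap: 34.4
grip_force: 0.0
T 11.75 tcp [564.   68.4  26.8] F [-0.9  0.5  0.2] gap 34.4 q [-0.1   0.51  1.91  0.12  0.29  1.38]
R [[0.907, -0.021, 0.421], [-0.019, -1.0, -0.009], [0.421, -0.0, -0.907]]
mm [-0.6  1.3 20.5] units [-0.001   0.0021  0.0341]
```

```bash
python3 -m crank '[[0,0,0,0,0,0.012,0.6],[0,0,0,0,0,0.01,0.6],[0,0,0,0,0,0.01,0.6],[0,0,0,0,0,0,0.6],[0,0,0,0,0,0,0.6]]'
python3 - <<'E'
from h import *
go([572,67,8])
b,d=ctrl.snapshot("side");a,d=ctrl.snapshot("top")
q=np.zeros((540,800,3),np.uint8);q[:480,:400]=cv2.resize(a[110:270,230:363],(400,480));q[:,400:]=cv2.resize(b[190:250,285:330],(400,540));cv2.imwrite("pics/c5.png",q[:,:,::-1])
E
```

```text
clock: 12.25
tool_pos: [572.2, 68.1, 10.5]
eef_rot: [3.063, -0.033, 0.678]
contact_force: [1.0, 0.5, 0.3]
finger_gap: 34.4
grip_force: 0.0
T 12.25 tcp [572.2  68.1  10.5] F [1.  0.5 0.3] gap 34.4 q [-0.1   0.56  1.89  0.13  0.26  1.37]
R [[0.906, -0.021, 0.422], [-0.019, -1.0, -0.009], [0.422, -0.0, -0.907]]
mm [-1.2  1.1  2.2] units [-0.002   0.0018  0.0037]
```

View pics/c5.png

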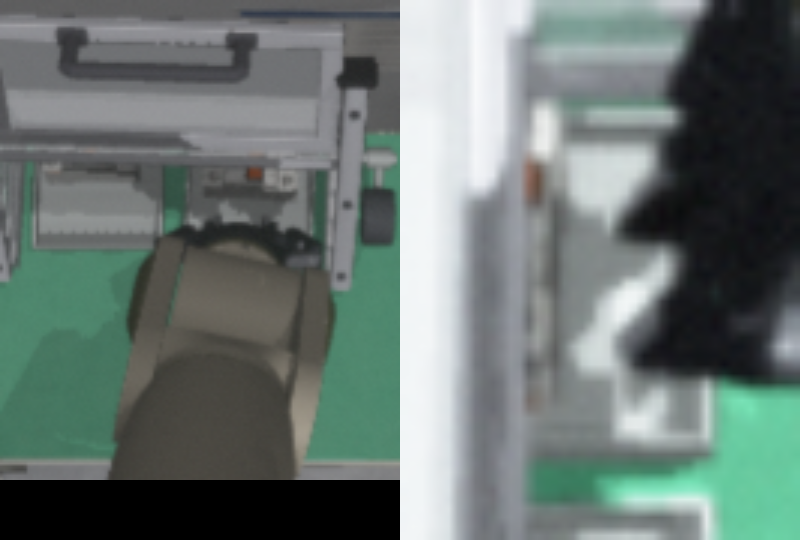

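Fingertips are inside the tray, mid-floor between the rim and the breaker, with no contact. Next I'll lower 2 mm and start pulling.

```bash
python3 -m crank '[[0,0,0,-0.0014,0.0018,0.003,0.6],[0,0,0,-0.006,0,-0.0028,0.6],[0,0,0,-0.006,0,-0.0028,0.6],[0,0,0,-0.0045,0,-0.0021,0.6],[0,0,0,-0.0045,0,-0.0021,0.6],[0,0,0,-0.0045,0,-0.0021,0.6],[0,0,0,-0.0045,0,-0.0021,0.6],[0,0,0,-0.0045,0,-0.0021,0.6],[0,0,0,-0.0045,0,-0.0021,0.6],[0,0,0,-0.006,0,-0.0028,0.6]]'
python3 - <<'E'
from h import *
go([410,70,9])
a,d=ctrl.snapshot("side");cv2.imwrite("pics/s6.png",cv2.resize(a[150:270,260:380],(600,600))[:,:,::-1])
E
```

```text
clock: 13.35
tool_pos: [542.4, 67.6, 8.8]
eef_rot: [3.062, -0.033, 0.68]
contact_force: [4.5, 0.6, 0.3]
finger_gap: 34.1
grip_force: 2.1
T 13.35 tcp [542.4  67.6   8.8] F [4.5 0.6 0.3] gap 34.1 q [-0.11  0.52  1.98  0.18  0.21  1.32]
R [[0.906, -0.021, 0.423], [-0.019, -1.0, -0.009], [0.423, 0.0, -0.906]]
mm [-119.9    0.5  -56.2] units [-0.1998  0.0008 -0.0936]
```

```bash
python3 -m crank '[[0,-0.0278,0,0,0,0,0.6],[0,-0.0278,0,0,0,0,0.6],[0,-0.0278,0,0,0,0,0.6],[0,-0.0278,0,0,0,0,0.6],[0,0,0,0,0,0,0.6]]'
python3 - <<'E'
from h import *
go([410,70.5,7.5])
a,d=ctrl.snapshot("side");cv2.imwrite("pics/s6.png",cv2.resize(a[150:270,260:380],(600,600))[:,:,::-1])
E
```

```text
clock: 13.9
tool_pos: [542.2, 67.7, 8.4]
eef_rot: [3.112, -0.033, 0.407]
contact_force: [-0.7, 0.5, 0.8]
finger_gap: 34.2
grip_force: 0.0
T 13.9 tcp [542.2  67.7   8.4] F [-0.7  0.5  0.8] gap 34.2 q [-0.1   0.55  1.86  0.04  0.48  1.46]
R [[0.966, -0.021, 0.257], [-0.02, -1.0, -0.005], [0.257, -0.0, -0.966]]
mm [-128.    -0.   -33.1] units [-0.2134 -0.     -0.0551]
```

View pics/s6.png

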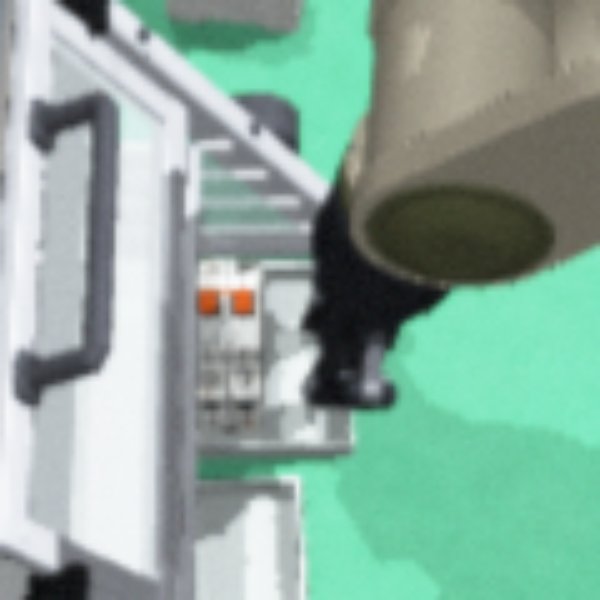

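The picture shows the tray sliding out, its front rim at (350,440), with the two-toggle breaker standing at (230,340). I'll keep pulling.

```bash
python3 -m crank '[[0,0,0,-0.004,0,-0.0011,0.6],[0,0,0,-0.007,0,-0.0018,0.6],[0,0,0,-0.009,0,-0.0024,0.6],[0,0,0,-0.01,0,-0.0026,0.6],[0,0,0,-0.01,0,-0.0026,0.6],[0,0,0,-0.01,0,-0.0026,0.6],[0,0,0,-0.01,0,-0.0026,0.6],[0,0,0,-0.01,0,-0.0026,0.6],[0,0,0,-0.01,0,-0.0026,0.6],[0,0,0,-0.01,0,-0.0026,0.6],[0,0,0,-0.01,0,-0.0026,0.6]]'
python3 -c "
from h import *
go([411,70.5,7.5])"
```

```text
clock: 15.05
tool_pos: [480.2, 68.9, 8.5]
eef_rot: [3.112, -0.033, 0.41]
contact_force: [4.9, 0.2, 0.8]
finger_gap: 33.7
grip_force: 2.1
T 15.05 tcp [480.2  68.9   8.5] F [4.9 0.2 0.8] gap 33.7 q [-0.11  0.46  2.03  0.06  0.39  1.43]
R [[0.966, -0.021, 0.259], [-0.021, -1.0, -0.006], [0.259, 0.0, -0.966]]
mm [-67.1  -0.1 -17. ] units [-1.118e-01 -1.000e-04 -2.830e-02]
```

```bash
python3 -m crank '[[0,0,0,-0.01,0,-0.0026,0.6],[0,0,0,-0.01,0,-0.0026,0.6],[0,0,0,-0.01,0,-0.0026,0.6],[0,0,0,-0.01,0,-0.0026,0.6],[0,0,0,-0.01,0,-0.0026,0.6],[0,0,0,-0.01,0,-0.0026,0.6],[0,0,0,-0.01,0,-0.0026,0.6],[0,0,0,-0.01,0,-0.0026,0.6],[0,0,0,-0.01,0,-0.0026,0.6],[0,0,0,-0.009,0,-0.0024,0.6],[0,0,0,-0.006,0,-0.0015,0.6],[0,0,0,-0.004,0,-0.001,0.6],[0,0,0,0,0,0,0.6]]'
python3 - <<'E'
from h import *
go([411,70.5,7.5])
b,d=ctrl.snapshot("side");a,d=ctrl.snapshot("top")
q=np.zeros((540,800,3),np.uint8);q[:480,:400]=cv2.resize(a[110:270,230:363],(400,480));q[:,400:]=cv2.resize(b[130:310,260:393],(400,540));cv2.imwrite("pics/c7.png",q[:,:,::-1])
E
```

```text
clock: 16.35
tool_pos: [413.2, 70.3, 8.3]
eef_rot: [3.111, -0.033, 0.412]
contact_force: [4.0, 0.3, 5.0]
finger_gap: 34.2
grip_force: 2.7
T 16.35 tcp [413.2  70.3   8.3] F [4.  0.3 5. ] gap 34.2 q [-0.13  0.36  2.22  0.09  0.3   1.38]
R [[0.965, -0.021, 0.26], [-0.021, -1.0, -0.006], [0.26, 0.0, -0.966]]
mm [-2.3 -0.1  0.2] units [-0.0038 -0.0002  0.0003]
```

View pics/c7.png

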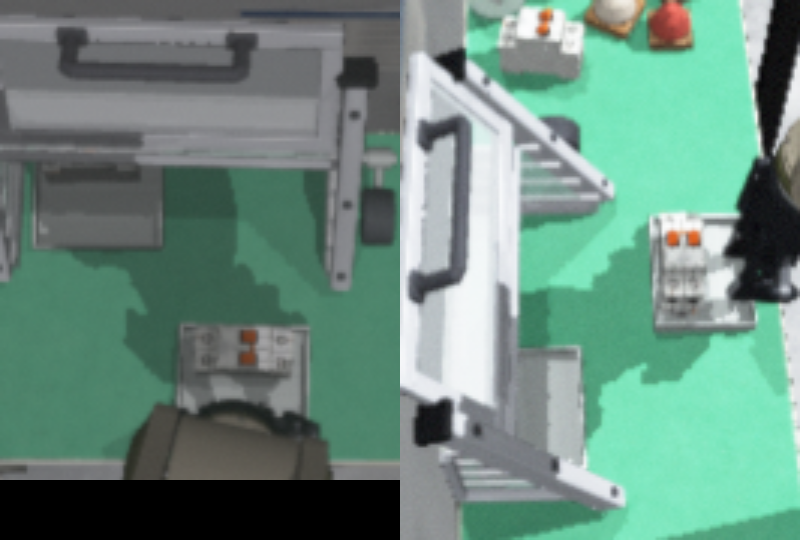

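The tray's rear edge is at row 324, well in front of the guide foot at row 290. The breaker is standing and the sash is up. I'll unhook and retreat.

```bash
python3 -m crank '[[0,0,0,0.006,0,0.001,0.6],[0,0,0,0.005,0,0.001,0.6],[0,0,0,0,0,-0.01,0.6],[0,0,0,0,0,-0.02,0.6],[0,0,0,0,0,-0.04,0.6],[0,0,0,0,0,-0.06,0.6],[0,0,0,0,0,-0.06,0.6],[0,0,0,0,0,-0.06,0.6],[0,0,0,0,0,-0.06,0.6],[0,0,0,0,0,-0.04,0.6],[0,0,0,0,0,0,0.6],[0,0,0,0,0,0,0.6]]'
python3 - <<'E'
from h import *
b,d=ctrl.snapshot("side");a,d=ctrl.snapshot("top")
q=np.zeros((540,800,3),np.uint8);q[:480,:400]=cv2.resize(a[110:270,230:363],(400,480));q[:,400:]=cv2.resize(b[130:310,260:393],(400,540));cv2.imwrite("pics/c8.png",q[:,:,::-1])
print("tray rear px->",onz("top",[(230+178/3,110+324/3),(230+310/3,110+325/3)],16).round(1).tolist(),"guide foot",onz("top",[(230+342/3,110+290/3)],5).round(1).tolist())
E
```

```text
clock: 17.65
tool_pos: [364.7, 71.5, 210.8]
eef_rot: [3.112, -0.033, 0.408]
contact_force: [-0.3, -0.2, 0.6]
finger_gap: 34.3
grip_force: 0.0
tray rear px-> [[487.4, 120.3, 16.0], [487.1, 9.2, 16.0]] guide foot [[518.6, -18.4, 5.0]]
```

View pics/c8.png

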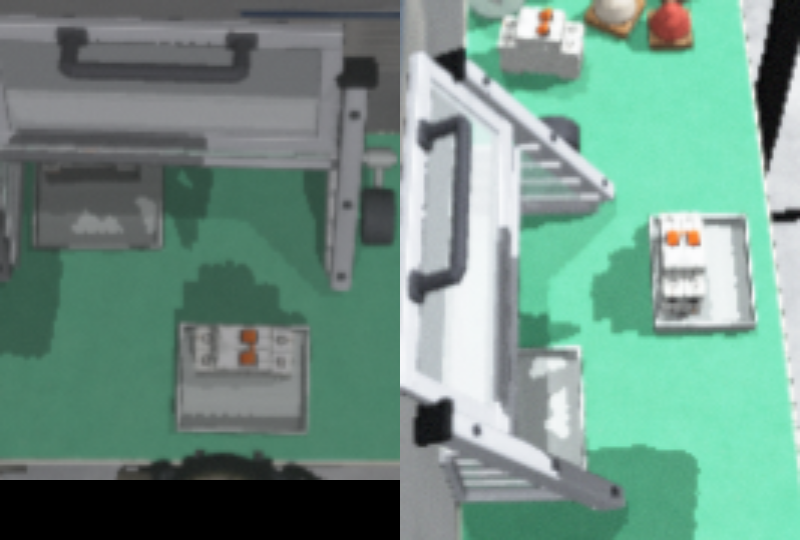

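The tray is fully on the bench with its rear edge at x 487, against the booth's front at about 505 or more. The breaker is standing, the sash is up, and the slim breaker's tray hasn't moved.

```bash
python3 -c "
from rig import ctrl
print(ctrl.sign_off())"
```

```text
the job is handed in; nothing more can be done
None
```

The job is handed in at about 18 s: the sash is holding itself up at about 0.16 m, and the wide breaker's tray is on the bench about 18 mm clear of the booth, with the breaker standing and neither breaker touched. The slim breaker's tray is where it was.

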